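# Find the loose hatch of the counter chest

## Robot

A 6-joint arm with a two-finger parallel gripper is mounted at the origin on the work surface. World frame = base frame: x ahead of the robot, y to its left, z up, the work surface at z = 0. Lengths are in mm, angles in rad, forces in N, time in s.
With the tool pointing down it reaches from about 300 to 775 mm from the base axis. Payload 14.6 kg.
Tool frame: the origin (TCP) lies on the centre line of the jaws, within the pads' length; the fingertips stand 19 mm ahead of it and the grasp point (between the pads) is the TCP (bot.tip_reach is the distance from the TCP to the fingertips, in mm); z points along the fingers, y is the line along which they close (so a half turn about z gives the same grasp; the last joint's range is limited). The gripper opens to 85 mm and grips with 20 to 120 N. Pads are 22 mm wide; open, the fingers measure 114 mm over their backs; the gripper's body (76 mm by 85 mm) begins 54 mm behind the grasp point. The pads swing forward as they close: fully open they stand 13 mm farther back than shut.
Start: joints at [-1.181, 0.3, 1.521, -0, 1.321, -0.067], TCP at [242.585, -493.601, 250.281] pointing down, gripper open.
Joint ranges: [-3.03, 3.03], [-0.79, 2.21], [0.23, 2.52], [-1.04, 4.18], [0, 3.07], [-2.55, 2.55]. Speed limits (rad/s): [2.22, 2.22, 2.57, 3.14, 3.14, 3.14].

## Interface

Orientations are given as a unit quaternion [w, x, y, z].
In Python, from rig import bot gives the robot as it stands. Calls block until the motion is done:
- bot.move_to(position, orientation): joint-space move of the TCP to a pose.
- bot.servo_line(position, attitude=None, speed=150, until_force=None): straight line of the TCP; attitude=None keeps the orientation; speed is the mean speed in mm/s. With until_force (N) it stops when the force on the tool has changed by that much, and returns True; else False.
- bot.move_joints(angles): joint-space move.
- bot.move_gripper(opening, grip_force=None): finger opening in mm; grip_force is the grip in N (None keeps the last); returns when the fingers have stopped.
- bot.dwell(seconds).
- bot.ik(position, orientation): joint angles nearest the present ones, or None.
- bot.read_state(): the state.
- bot.read_camera(name): name is "side" or "top"; returns a dict with "image" (400x640x3 uint8, blue, green, red), "depth" (400x640 float32, mm along the optical axis (not along the pixel's ray), 0 where there is no reading), "fovy" (degrees; the focal length in pixels is half the picture's height over the tangent of half this angle, whatever the lens; pixels are square), "cx", "cy" (the principal point, pixels), "k1" (the pictures are not rectified: a ray, as slopes to the right and down, at radius r is drawn at 1 + k1 r^2 times it, then the intrinsics apply), "eye" and "attitude" of the camera in the world. Camera axes: x right, y down, z forward; pixel columns grow to the right and rows downward; lengths in mm; the calibration is good to about 2 mm. A picture is of the moment at which its call begins.
A pose or a line that the arm cannot do raises bot.MotionError and nothing moves.
- bot.finish_job(): hands the job in; it is judged then, once.
The state is a dict: "clock": time; "joint_positions": joint angles; "qvel": joint speeds; "effort": joint torques, N m; "ee_pos": TCP position; "tool_rot": TCP orientation; "ft_force": force on the tool from outside, world axes, zero at the start; "moment": the same for the moment, N m; "grip_width": finger opening in mm; "grip_force": force on a finger pad.
Only numpy, scipy, OpenCV 4.12 (cv2) and the standard library are available. Lean on these libraries where they do the work, as an engineer would, in place of code of your own. Each camera call takes 0.05 s, during which the arm holds its last target. There are 200 camera calls.

## Task

One of the four identical hatches in the top of the wooden counter chest is not fastened: press gently on the steel push plates, one hatch after another, to find the one that rocks, then push that hatch open as far as it goes and leave it standing open. Only touch and push, without force: pick nothing up, and leave the tins, stapler and other things on and around the chest where they stand.

Things in the scene. Friction and masses are not known exactly. Their poses are not given: they have to be found in the camera images.
- chest: Dark wooden chest fixed to the counter, 536 mm wide (y), 100 mm high. Origin on the counter under the hatches' hinge line, mid-width; x points away from the robot side, y along the row of hatches, z up; it runs from x = -92 to +135 mm. Four identical light-wood hatches lie flush in its top, 130 mm apart along y. Behind them, from x = +37 mm, a solid ledge with a 12 mm lip at the back.
- loose_hatch (a joint): Hinge angle (rad) of the one loose hatch; which of the four places it is in varies and is not told. 0 = shut, flush; grows as its plated robot-side end goes down into the chest and the far end up; range -0.05 to 1.05 (stop). No spring, only friction: about 1.5 N on the steel plate moves it, and it stays where it is left. The other three are rigid.
- hatch1 (a point): Place 1 of 4, at the chest's +y end: point on the hatch's top face, on its hinge line (the pivot lies 6 mm below), mid-width; axes as the chest's. Hatch 110 mm wide (y), 12 mm thick, from 70 mm on the robot side (-x) of this point to 35 mm beyond. The compartment below is empty for the fingers: 114 mm wide, floor 8 mm above the counter; an open hatch's lower edge stops 30 mm above the counter.
- plate1 (a point): Centre of the flush steel push plate (22 x 50 mm) on the hatch in place 1, where to press: 52 mm on the robot side (-x) of hatch1, on the top face, 100 mm above the counter.
- hatch2 (a point): Place 2 of 4 from the chest's +y end: point on the hatch's top face, on its hinge line (the pivot lies 6 mm below), mid-width; axes as the chest's. Hatch 110 mm wide (y), 12 mm thick, from 70 mm on the robot side (-x) of this point to 35 mm beyond. The compartment below is empty for the fingers: 114 mm wide, floor 8 mm above the counter; an open hatch's lower edge stops 30 mm above the counter.
- plate2 (a point): Centre of the flush steel push plate (22 x 50 mm) on the hatch in place 2, where to press: 52 mm on the robot side (-x) of hatch2, on the top face, 100 mm above the counter.
- hatch3 (a point): Place 3 of 4 from the chest's +y end: point on the hatch's top face, on its hinge line (the pivot lies 6 mm below), mid-width; axes as the chest's. Hatch 110 mm wide (y), 12 mm thick, from 70 mm on the robot side (-x) of this point to 35 mm beyond. The compartment below is empty for the fingers: 114 mm wide, floor 8 mm above the counter; an open hatch's lower edge stops 30 mm above the counter.
- plate3 (a point): Centre of the flush steel push plate (22 x 50 mm) on the hatch in place 3, where to press: 52 mm on the robot side (-x) of hatch3, on the top face, 100 mm above the counter.
- hatch4 (a point): Place 4 of 4, at the chest's -y end: point on the hatch's top face, on its hinge line (the pivot lies 6 mm below), mid-width; axes as the chest's. Hatch 110 mm wide (y), 12 mm thick, from 70 mm on the robot side (-x) of this point to 35 mm beyond. The compartment below is empty for the fingers: 114 mm wide, floor 8 mm above the counter; an open hatch's lower edge stops 30 mm above the counter.
- plate4 (a point): Centre of the flush steel push plate (22 x 50 mm) on the hatch in place 4, where to press: 52 mm on the robot side (-x) of hatch4, on the top face, 100 mm above the counter.
- tin_a: flat food tin with a printed label, 66 mm diameter, 45 mm high, standing on the chest's rear ledge; loose; origin at the centre of its underside. To be left where it stands.
- tin_b: flat food tin like tin_a, standing on the chest's rear ledge; loose; origin at the centre of its underside. To be left where it stands.
- stapler: black and steel desk stapler, about 130 x 35 x 35 mm, lying on the chest's rear ledge between the tins, long side along its own y; loose; origin at the centre of its underside. To be left where it stands.
- pen_cup: empty wooden pen cup, 68 mm diameter, 85 mm high, on the counter beside the chest's +y end; loose; origin at the centre of its underside. To be left where it stands.
- jar: jar with a red cap, 72 mm diameter, 100 mm high, on the counter beside the chest's -y end; loose; origin at the centre of its underside. To be left where it stands.
- tea_box: small cardboard box, 60 x 90 x 70 mm high, on the counter beside the chest's +y end; loose; origin at the centre of its underside. To be left where it stands.
- weight: brass scale weight with a small knob, 50 mm diameter, 53 mm high, on the counter between the robot and the chest; loose; origin at the centre of its underside. To be left where it stands.

How it is judged (in metres and radians):
At the end, for the whole second after the job is handed in: The loose hatch stands open by more than 0.8 rad (its stop is at 1.05) and is at rest, and none of the loose bystanders has moved 25 mm or more (value of joint loose_hatch above 0.8 rad and velocity of joint loose_hatch between -0.1 and 0.1 rad/s and distance of each of tin_a, tin_b, stapler, pen_cup, jar, tea_box, weight from where it was at the start of the episode below 0.025 m); the robot touches nothing.
It fails at once if a bystander was pushed or carried more than 40 mm from its place (distance of any of tin_a, tin_b, stapler, pen_cup, jar, tea_box, weight from where it was at the start of the episode above 0.04 m).
It fails at once if a bystander was lifted more than 15 mm off what it stands on (height (world z) of any of tin_a, tin_b, stapler above 0.115 m or height (world z) of any of pen_cup, jar, tea_box, weight above 0.015 m).
It fails at once if a bystander was knocked over (angle between any of tin_a, tin_b, stapler, pen_cup, jar, tea_box, weight's own z axis and vertical above 0.5 rad).
It fails at once if the robot pressed on something with more than 60 N (contact force between the arm and anything else above 60 N).
It also fails if it takes over 48 s, if anything falls off the work surface, if the arm or the gripper's body presses on something with over 40 N, if the wrist force passes 120 N, or if a joint passes its speed limit or range.

## Working session

There is one attempt and no reset: what is moved stays moved. The work goes in short steps, each a Python script; the robot and the scene stay as the last script left them, time stands still between calls to the robot, and variables do not carry over. Pictures are saved under pics/ and viewed, at most 10 in all, crops included, and the job is handed in when it is done.

```bash
ls; mkdir -p pics; python3 - <<'E'
from rig import bot
import cv2,pickle
d={}
for n in("side","top"):
    c=bot.read_camera(n); d[n]=c; cv2.imwrite(f"pics/{n}0.png",c["image"])
    print(n,{k:v for k,v in c.items() if k not in("image","depth")},(c["depth"]>0).mean())
pickle.dump(d,open("c0.pkl","wb"))
s=bot.read_state();print(s)
E
```

```text
pics
side {'fovy': 44.23344147029483, 'cx': 319.1202803839681, 'cy': 196.04649303362154, 'k1': -0.14995185164476976, 'eye': array([-11.26422333, 808.38354299, 876.51356619]), 'attitude': array([ 0.13178851, -0.27661546,  0.85735359, -0.4135946 ])} 0.99598828125
top {'fovy': 45.104562828231394, 'cx': 319.211582473932, 'cy': 204.3358190791127, 'k1': -0.1431709586603187, 'eye': array([ 283.83377389,   44.40109305, 1529.10476495]), 'attitude': array([-0.05810455,  0.70592301, -0.70191904,  0.07487475])} 0.99570703125
{'clock': 0.1, 'joint_positions': array([-1.18064250e+00,  3.00414201e-01,  1.52151466e+00, -1.29999853e-05,
        1.32070094e+00, -6.65969542e-02]), 'qvel': array([-0.00041938, -0.0018323 , -0.00153015, -0.00099702, -0.00039687,
       -0.00019608]), 'effort': array([ 2.31558501e-03, -5.44370091e+01, -3.62367833e+01, -1.20443167e-05,
        3.00135565e-03,  1.20382910e-05]), 'ee_pos': array([ 242.49337634, -493.44685814,  249.78061381]), 'tool_rot': array([-5.10786694e-04,  9.74034989e-01,  2.26396934e-01, -8.97430541e-05]), 'ft_force': array([-0.17862875,  1.07782955,  1.39985993]), 'moment': array([-0.02242612, -0.0266188 , -0.0343473 ]), 'grip_force': 0.0, 'grip_width': 85.74152374613637}
```

View pics/top0.png

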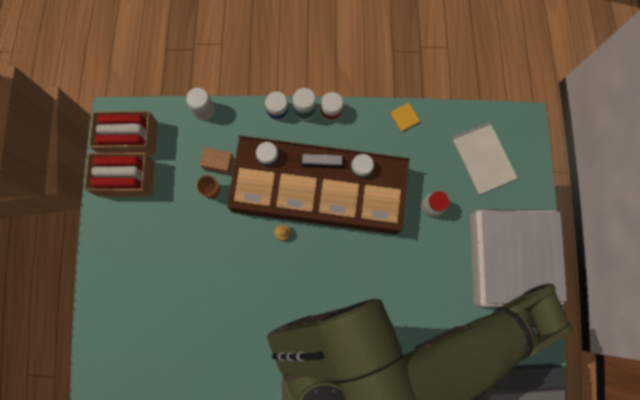

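View pics/side0.png

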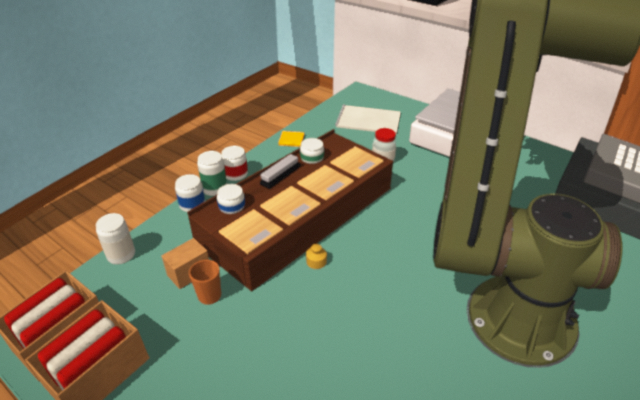

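The top view shows the chest turned slightly. Its hatches run from (252,187) to (381,204), with plates near (253,201), (296,206), (338,211) and (380,217); place 1 is on the left. The weight is at (284,233), pen cup at (208,186), tea box at (216,160), jar at (437,203), tins at (267,153) and (362,165). The side view shows the same plates near (259,237), (298,209), (334,184) and (368,164).

```bash
cat >h.py <<'E'
import numpy as np,cv2
from scipy.spatial.transform import Rotation as R
def cloud(c):
    h,w=c["depth"].shape; f=h/2/np.tan(np.radians(c["fovy"])/2)
    K=np.array([[f,0,c["cx"]],[0,f,c["cy"]],[0,0,1.]])
    u,v=np.meshgrid(np.arange(w),np.arange(h))
    p=cv2.undistortPoints(np.stack([u,v],-1).reshape(-1,1,2).astype(float),K,np.array([c["k1"],0,0,0])).reshape(h,w,2)
    P=np.dstack([p,np.ones((h,w))])*c["depth"][...,None]
    a=c["attitude"]; return P.reshape(-1,3)@R.from_quat([*a[1:],a[0]]).as_matrix().T.reshape(3,3)+c["eye"]
E
python3 - <<'E'
import pickle,numpy as np,cv2
from h import *
d=pickle.load(open("c0.pkl","rb"))
for n,c in d.items():
    P=cloud(c).reshape(400,640,3); hsv=cv2.cvtColor(c["image"],cv2.COLOR_BGR2HSV)
    roi=(P[...,2]>80)&(P[...,2]<120)&(P[...,0]>300)&(P[...,0]<800)&(abs(P[...,1])<450)
    wood=(hsv[...,2]>130)&(hsv[...,1]>60)&roi
    k,l,s,_=cv2.connectedComponentsWithStats(wood.astype(np.uint8))
    C=[]
    for i in range(1,k):
        if s[i,4]>150:
            m=l==i; cnt=cv2.findContours(m.astype(np.uint8),0,2)[0][0]
            hull=np.zeros(m.shape,np.uint8); cv2.fillPoly(hull,[cv2.convexHull(cnt)],1)
            Q=P[hull>0]; r=cv2.minAreaRect(Q[:,:2].astype(np.float32))
            pl=(hull>0)&(hsv[...,1]<75)
            pl=cv2.morphologyEx(pl.astype(np.uint8),cv2.MORPH_OPEN,np.ones((2,2)))>0
            print(n,s[i,4],np.round(r[0]),np.round(r[1]),round(r[2],1),"z",np.median(Q[:,2]).round(1),"plate",P[pl].mean(0).round(1),pl.sum())
            C.append(r[0])
    C=np.array(C);C=C[np.argsort(-C[:,1])];D=C[-1]-C[0];print("row dir",np.degrees(np.arctan2(D[0],-D[1])),np.linalg.norm(D)/(len(C)-1))
    # other objects: chest-top raised things
    for nm,lo,hi in(("ledge",118,165),("floor things",35,92)):
        m=(P[...,2]>lo)&(P[...,2]<hi)&(P[...,0]>350)&(P[...,0]<850)&(abs(P[...,1])<500)
        k,l,s,_=cv2.connectedComponentsWithStats(m.astype(np.uint8))
        for i in range(1,k):
            if s[i,4]>40: q=P[l==i];print(nm,((q.max(0)+q.min(0))/2).round(),np.ptp(q,0).round(),s[i,4])
E
```

```text
side 244 [336. 148.] [  62. 1491.] 25.4 z 97.7 plate [nan nan nan] 0
side 904 [327. 297.] [ 147. 1217.] 26.6 z 98.0 plate [ 526.2 -169.8   98.6] 65
side 1059 [337. 366.] [ 148. 1116.] 30.6 z 98.0 plate [543.4 -41.1  98.2] 83
side 1241 [347. 433.] [ 150. 1027.] 35.4 z 98.0 plate [560.3  88.1  98.5] 101
side 1460 [309. 457.] [148. 939.] 51.2 z 99.6 plate [570.8 221.7 106.7] 119
row dir 5.080863595110313 77.56219617138326
ledge [ 674. -112.  133.] [70. 64. 29.] 388
ledge [691.   7. 128.] [ 35. 124.  19.] 418
ledge [710. 175. 133.] [66. 65. 30.] 532
floor things [ 476. -484.   62.] [147.  31.  54.] 730
floor things [ 574. -347.   64.] [72. 64. 56.] 370
floor things [627.  29.  64.] [294. 531.  57.] 3291
floor things [665. 342.  61.] [163. 102.  52.] 1916
floor things [485. 129.  45.] [33. 27. 19.] 102
top 1072 [470. 168.] [428. 133.] 16.3 z 99.9 plate [571.5 209.6 113.9] 105
top 1081 [470.  90.] [115. 365.] 86.3 z 99.9 plate [555.2  82.4 114.3] 105
top 1079 [455. -33.] [112. 359.] 82.9 z 100.1 plate [538.5 -46.2 113.6] 107
top 1075 [ 437. -110.] [132. 414.] 62.3 z 100.2 plate [ 524.3 -175.4  100.2] 104
row dir -6.932205099959269 93.53696715222794
ledge [706. 171. 135.] [64. 64. 34.] 399
ledge [689.   4. 131.] [ 33. 121.  25.] 388
ledge [ 671. -118.  136.] [63. 64. 35.] 393
floor things [708. 338.  59.] [75. 97. 49.] 624
floor things [617. 359.  64.] [65. 66. 56.] 254
floor things [ 569. -351.   64.] [68. 62. 55.] 173
floor things [513.  26.  64.] [ 70. 529.  57.] 491
floor things [ 449. -486.   63.] [197.  22.  56.] 672
floor things [483. 128.  46.] [32. 38. 23.] 76<stdin>:17: RuntimeWarning: Mean of empty slice.
  ret = um.true_divide(
```

```bash
cat >>h.py <<'E'
# plate row from two views (chest frame: x away from robot side, y along row)
PL=None
def plates(d):
    A=[]
    for c in d.values():
        P=cloud(c).reshape(400,640,3); hsv=cv2.cvtColor(c["image"],cv2.COLOR_BGR2HSV); out=[]
        for g in np.array([[572,214],[556,85],[541,-44],[525,-172]]):
            m=(abs(P[...,2]-100)<12)&(hsv[...,1]<75)&(hsv[...,2]>90)&(abs(P[...,:2]-g).max(-1)<35)
            out.append(np.median(P[m],0))
        A.append(out)
    return np.array(A)
E
cat >run1.py <<'E'
import pickle
from h import *
from rig import bot
A=plates(pickle.load(open("c0.pkl","rb"))); print(A.round(1).tolist())
M=A.mean(0); t=np.array([1.5,.5,-.5,-1.5])
v=(t[:,None]*M).sum(0)/5; ctr=M.mean(0); yaw=np.arctan2(-v[0],v[1])
print("pitch",np.linalg.norm(v[:2]),"yaw",np.degrees(yaw),"ctr",ctr)
assert abs(np.linalg.norm(v[:2])-130)<4
ex=np.array([np.cos(yaw),np.sin(yaw),0]); ey=np.array([-np.sin(yaw),np.cos(yaw),0])
PL=[np.array([*ctr[:2],0])+130*k*ey for k in t]
x,y,z,w=(R.from_euler("z",yaw)*R.from_euler("x",np.pi)).as_quat(); q=[w,x,y,z]
bot.move_gripper(0,20); tr=bot.tip_reach; print("tip",tr,bot.read_state()["grip_width"])
up=np.array([0,0,1.])
found=None
for i in(3,2,1,0):
    p=PL[i]-4*ex     # a little toward the free edge
    if i==3: bot.move_to(p+(150+tr)*up,q); bot.servo_line(p+(112+tr)*up,speed=80)
    else: bot.servo_line(p+(112+tr)*up,speed=130)
    bot.dwell(.2); f0=bot.read_state()["ft_force"][2]
    hit=bot.servo_line(p+(90+tr)*up,speed=15,until_force=7)
    s=bot.read_state(); print("place",i+1,hit,"tipz",s["ee_pos"][2]-tr,"dF",s["ft_force"][2]-f0,"t",s["clock"])
    if not hit: found=i; break
    bot.servo_line(p+(112+tr)*up,speed=60)
pickle.dump((found,PL,ex,ey,q,tr),open("found.pkl","wb"))
c=bot.read_camera("side"); cv2.imwrite("pics/side1.png",c["image"])
E
python3 run1.py
```

```text
[[[579.8, 216.7, 100.4], [564.3, 85.6, 98.5], [547.9, -43.2, 98.4], [530.6, -171.9, 98.5]], [[577.6, 214.6, 100.3], [560.3, 86.8, 100.1], [543.6, -43.2, 100.0], [527.9, -172.8, 100.7]]]
pitch 130.40293402965304 yaw -7.268199451885467 ctr [553.99387573  21.58285812  99.61663981]
tip 19.0 -0.046352120254356
place 4 True tipz 100.06836220534656 dF 5.421827860131901 t 4.1667
place 3 True tipz 100.07740043280393 dF 7.812691309910391 t 6.7417
place 2 True tipz 100.08738653323458 dF 7.8865073644976675 t 9.3167
place 1 False tipz 90.07024448636064 dF 1.539204716484147 t 12.6417
```

Places 4, 3 and 2 were rigid at 100 mm, while place 1 gave way with about 1.5 N. I'll push it open along an arc.

```bash
cat >run2.py <<'E'
import pickle
from h import *
from rig import bot
found,PL,ex,ey,q,tr=pickle.load(open("found.pkl","rb"))
H=PL[found]+52*ex; up=np.array([0,0,1.])
for th in np.linspace(.3,1.04,6):
    r=np.interp(th,[.3,1.04],[43,59])
    cx=-r*np.cos(th)-6*np.sin(th)-11; cz=94+6*np.cos(th)-r*np.sin(th)
    hit=bot.servo_line(H+cx*ex+(cz+tr)*up,speed=25,until_force=12)
    s=bot.read_state(); print(round(th,2),hit,round(cx),round(cz),"F",s["ft_force"].round(1),s["clock"])
    if hit: break
c=bot.read_camera("side"); cv2.imwrite("pics/side2.png",cv2.resize(c["image"][120:320,150:450],None,fx=2,fy=2))
p=s["ee_pos"]; bot.servo_line(p-6*ex,speed=30) ; bot.servo_line(p-6*ex+110*up,speed=100)
bot.servo_line(p-150*ex+150*up,speed=150)
for n in("side","top"):
    c=bot.read_camera(n); cv2.imwrite(f"pics/{n}3.png",cv2.resize(c["image"][100:300,150:450],None,fx=2,fy=2)); 
    P=cloud(c).reshape(400,640,3); d=P-H; X=d@ex; Y=d@ey
    m=(abs(Y)<40)&(X>-60)&(X<30)&(P[...,2]<150)&(P[...,2]>15); 
    for lo in range(-60,30,10):
        k=m&(X>=lo)&(X<lo+10)
        if k.any(): print(n,lo,np.median(P[k][:,2]).round(),k.sum(),end="; ")
    print()
s=bot.read_state();print(s["clock"],s["ft_force"])
E
python3 run2.py
```

```text
0.3 False -54 87 F [-0.3  0.1 -0.3] 12.9917
0.45 False -55 79 F [-0.2 -0.7  1.3] 13.45
0.6 False -55 71 F [-0.2 -0.8  0.3] 13.925
0.74 False -54 63 F [-0.1 -0.6  0.3] 14.4167
0.89 False -51 54 F [-0.  -0.1  0.9] 14.925
1.04 False -46 46 F [0.1 0.7 0. ] 15.45
side -40 54.0 41; side -30 63.0 217; side -20 78.0 234; side -10 94.0 232; side 0 110.0 228; side 10 122.0 144; side 20 123.0 17; 
top -60 16.0 1; top -50 42.0 31; top -40 52.0 105; top -30 68.0 106; top -20 85.0 117; top -10 101.0 110; top 0 116.0 112; top 10 124.0 82; top 20 121.0 10; 
18.35 [-0.56983371  0.06307879 -0.2128127 ]
```

View pics/side3.png

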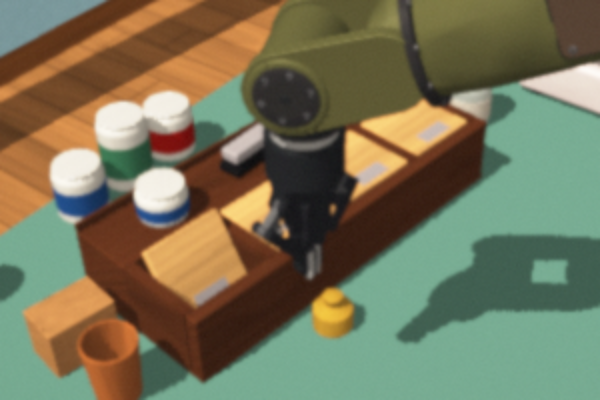

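View pics/top3.png

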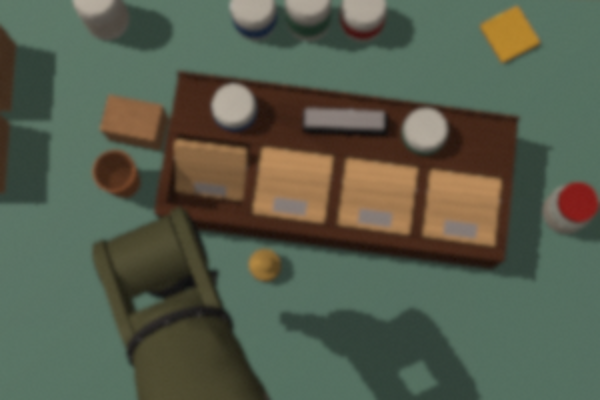

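The side crop shows hatch 1 standing open around (195,258), and the top crop shows it at (210,170). Its surface slope of about 1.6 corresponds to about 1.0 rad. The tins, stapler, cup, box, jar and weight are all in place, and the arm is clear.

```bash
python3 -c "
from rig import bot
bot.dwell(.3); print(bot.finish_job())"
```

```text
the job is handed in; nothing more can be done
None
```

The loose hatch was in place 1, at the chest's +y end; I pushed it open to about 1.0 rad (measured from the depth images), saw nothing else moved, and handed the job in at about 19 s on the robot's clock; no verdict was returned.

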